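Sort the tape rolls and lift the paint caddy

ROBOT

A 7-joint arm with a two-finger parallel gripper is mounted at the origin on the work surface. World frame = base frame: x ahead of the robot, y to its left, z up, the work surface at z = 0. Lengths are in m, angles in rad, forces in N, time in s.
With the tool pointing down it reaches from about 0.4 to 0.85 m from the base axis. Payload 10.4 kg.
Tool frame: the origin (TCP) lies on the centre line of the jaws, within the pads' length; the fingertips stand 8 mm ahead of it and the grasp point (between the pads) lies 11 mm behind it; z points along the fingers, y is the line along which they close (so a half turn about z gives the same grasp; the last joint's range is limited). The gripper opens to 85 mm and grips with 20 to 120 N. Pads are 22 mm wide; open, the fingers measure 114 mm over their backs; the gripper's body (76 mm by 85 mm) begins 54 mm behind the grasp point. The pads swing forward as they close: fully open they stand 13 mm farther back than shut.
Start: joints at [-1.188, 0.332, -0.065, 1.46, 0.022, 1.35, -0.088], TCP at [0.247, 0.574, 0.239] pointing down, gripper open.
Joint ranges: [-2.6, 2.6], [-0.5, 2.12], [-1.47, 1.34], [0.16, 2.42], [-1.27, 4.41], [0.06, 2.06], [-2.6, 2.6]. Speed limits (rad/s): [2.22, 2.22, 2.79, 2.79, 3.14, 3.14, 3.14].

INTERFACE

Orientations are given as a 3x3 rotation matrix whose columns are the frame's x, y, z axes.
In Python, from workcell import monitor, get_image, camera_info, job gives the robot as it stands.
- The arm moves only by the tool move_arm, never from a script. Its argument "deltas" is a list of rows, each a list of 3 entries, a list of its own where there are three numbers: the shift along the tool's x, y, z in mm, then the turn, a rotation vector about the tool's x, y, z in rad, then the opening, from 0 (shut) to 1 (fully open). A call has 1 to 12 rows; each row is the pose to reach, as a shift and turn from the pose commanded when the call began, along the tool's axes at that moment; what a row does not reach only later rows make up. A row lasts 1/8 s, in which the tool goes at most 62.5 mm and 10.7 degrees, less where a joint would pass 70% of its speed; a pose out of reach is approached as far as the arm can. A call with a gripper value outside its range is refused whole. The fingers move at their own pace and stop on an object; "force" is the grip in N (left out, the last holds). Time passes only in rows, so rows that repeat a pose let the fingers close. It gives the time, the measured TCP pose, the force, the opening and the grip force at its end, in the units of the state.
- monitor.read_state(): the state, without advancing time (a new reading comes with each control period).
- get_image(name): name is "side" or "top"; returns the picture (480x640x3 uint8, red, green, blue); there is no depth.
- camera_info(name): a dict with "camera_matrix" (3x3 intrinsics, pixels), "rvec" (rotation vector, rad) and "tvec" (3), from world to camera coordinates, as OpenCV has them. Camera axes: x right, y down, z forward; pixel columns grow to the right and rows downward; lengths in m; the calibration is good to about 2 mm. A picture is of the moment at which its call begins. camera_info takes no time and is no camera call.
- job.hand_in(): hands the job in; it is judged then, once.
The state is a dict: "time": time; "qpos": joint angles; "joint_vel": joint speeds; "joint_torque": joint torques, N m; "position": TCP position; "orientation": TCP orientation; "contact_force": force on the tool from outside, world axes, zero at the start; "wrist_torque": the same for the moment, N m; "gripper_width": opening from 0.0 (shut) to 1.0 (fully open); "gripper_force": force on a finger pad.
Only numpy, scipy, OpenCV 4.12 (cv2) and the standard library are available. Lean on these libraries where they do the work, as an engineer would, in place of code of your own. Each camera call takes 0.05 s, during which the arm holds its last target. There are 200 camera calls.

TASK

Two rolls of blue tape stand on the table, and only one has a core wide enough for the spindle of the paint caddy: slide that one all the way down the spindle, and put the other in the open cardboard box. Then lift the caddy by its orange handle without tipping it, and finish while still holding it in the air, level and still, at least 8 cm clear of the table. Do not disturb the two paint pots, the white cup or the brush.

Things in the scene. Friction and masses are not known exactly. Their poses are not given: they have to be found in the camera images.
- caddy: loose grey carry caddy, 0.55 kg: tray 260 (its x) by 150 mm (its y), rim 28 mm high, floor 6 mm thick. Origin at the centre of the underside, z up. Orange handle bar along its y above the middle; yellow upright spindle at the +x end; at the -x end two jars fixed in the tray (56 mm across, tops 60 mm up) that balance the roll, so the loaded caddy hangs level from the middle of the handle
- caddy_grip (a point): middle of the orange handle bar, 147 mm above the caddy's underside. The bar is 18 mm thick (caddy x), 26 mm tall, 150 mm long (caddy y), with free space below and beside it; an upright 12 mm wide carries it at each end
- spindle_foot (a point): foot of the yellow spindle on the tray floor, on its axis, 85 mm along caddy +x from the middle and 6 mm above the caddy's underside. The spindle is 24 mm in diameter and 62 mm tall; its top 10 mm narrow to 12 mm
- spindle_tip (a point): top of the yellow spindle, 62 mm above its foot
- wide_roll: loose roll of blue tape standing on its flat side: outside diameter 60 mm, 48 mm tall, through bore 29 mm (passes over the spindle with 2.5 mm to spare all round), 0.11 kg. Origin at the centre of the underside, z along the bore
- wide_roll_mid (a point): centre of the wide-cored roll, half way up its bore (24 mm above its underside)
- narrow_roll: loose roll of blue tape like the other (outside diameter 60 mm, 48 mm tall, 0.11 kg) but with a bore of 16 mm: it cannot go on the spindle. Origin at the centre of the underside, z along the bore. The two rolls can stand in either place
- narrow_roll_mid (a point): centre of the narrow-cored roll, half way up its bore (24 mm above its underside)
- odd_box: open cardboard box for odd sizes, fixed to the table: 170 by 170 mm outside, 45 mm high, walls and floor 5 mm. Origin at the centre of the underside, z up
- red_pot: bystander: red paint pot with white lid, 78 mm across, 92 mm tall; origin at the centre of the underside
- blue_pot: bystander: blue paint pot with white lid, 78 mm across, 92 mm tall; origin at the centre of the underside
- white_cup: bystander: small open white cup, 56 mm across, 40 mm tall; origin at the centre of the underside
- brush: bystander: paint brush 200 mm long lying on the table beside the caddy
Not all that is in view belongs to the job. What is shaped like the wide_roll but turquoise is not meant.

How it is judged:
On the way:
1. the wide-cored roll is fully down on the spindle and the other roll is in the box, both let go, while the caddy still stands on the table (x of wide_roll_mid in the frame of caddy between 0.079 and 0.091 m and y of wide_roll_mid in the frame of caddy between -0.006 and 0.006 m and z of wide_roll_mid in the frame of caddy below 0.035 m and angle between the z axis of wide_roll and the z axis of caddy, either way round below 0.1 rad and x of narrow_roll_mid in the frame of odd_box between -0.06 and 0.06 m and y of narrow_roll_mid in the frame of odd_box between -0.06 and 0.06 m and z of narrow_roll_mid in the frame of odd_box below 0.055 m and contact force between the fingers and wide_roll below 0.3 N and contact force between the fingers and narrow_roll below 0.3 N and height (world z) of caddy below 0.01 m), for 0.1 s.
At the end, for the whole second after the job is handed in: Gripper holds the caddy within 70 mm of the handle middle, underside over 80 mm up, tilt under 0.12 rad, at rest, touching nothing else; wide roll fully down the spindle (6 mm sideways, 5 mm up, 0.1 rad); narrow roll in the box (centre within 60 mm of its middle, below 55 mm); no roll gripped (height (world z) of caddy above 0.08 m and angle between caddy's own z axis and vertical below 0.12 rad and linear speed of caddy below 0.03 m/s and angular speed of caddy below 0.15 rad/s and contact force between the fingers and caddy above 2 N and distance between the grasp point and caddy_grip below 0.07 m and x of wide_roll_mid in the frame of caddy between 0.079 and 0.091 m and y of wide_roll_mid in the frame of caddy between -0.006 and 0.006 m and z of wide_roll_mid in the frame of caddy below 0.035 m and angle between the z axis of wide_roll and the z axis of caddy, either way round below 0.1 rad and x of narrow_roll_mid in the frame of odd_box between -0.06 and 0.06 m and y of narrow_roll_mid in the frame of odd_box between -0.06 and 0.06 m and z of narrow_roll_mid in the frame of odd_box below 0.055 m and contact force between the fingers and wide_roll below 0.3 N and contact force between the fingers and narrow_roll below 0.3 N and contact force between caddy and red_pot below 0.3 N and contact force between caddy and blue_pot below 0.3 N and contact force between caddy and white_cup below 0.3 N and contact force between caddy and brush below 0.3 N); the arm keeps its last pose, push and grip.
It fails at once if a bystander was moved by more than 30 mm (distance of any of red_pot, blue_pot, white_cup, brush from where it was at the start of the episode above 0.03 m).
It fails at once if the caddy was tipped by more than 0.35 rad (angle between caddy's own z axis and vertical above 0.35 rad).
It also fails if it takes over 72 s, if anything falls off the work surface, if the arm or the gripper's body presses on something with over 40 N, if the wrist force passes 120 N, or if a joint passes its speed limit or range.

## Working session

There is one attempt and no reset: what is moved stays moved. The work goes in short steps, Python scripts to look and compute and a tool call to move; the robot and the scene stay as the last step left them, time stands still between calls to the robot, and variables do not carry over. Pictures are saved under pics/ and viewed, at most 10 in all, crops included, and the job is handed in when it is done.

Besides the shell and the picture viewer there is one more tool, called after "Emit:" by a JSON object that holds its "fn" and its "kwargs", one argument or row to a line. move_arm: Moves the arm, as the interface text tells. Its arguments: {"type":"object","properties":{"deltas":{"type":"array","items":{"type":"array"}},"force":{"type":"number"}},"required":["deltas"]}

```bash
mkdir -p pics
cat > h.py <<'E'
import numpy as np, cv2
from workcell import monitor, get_image, camera_info, job
def cam(n):
    c=camera_info(n); K=np.array(c["camera_matrix"]); R=cv2.Rodrigues(np.array(c["rvec"],float))[0]; t=np.array(c["tvec"],float).ravel(); return K,R,t
def ray(n,p,z):
    K,R,t=cam(n); d=R.T@np.linalg.inv(K)@np.array([p[0],p[1],1.]); o=-R.T@t
    return o+d*(z-o[2])/d[2]
def proj(n,P):
    K,R,t=cam(n); q=K@(R@np.array(P,float)+t); return q[:2]/q[2]
def grab(n,f=None):
    im=cv2.cvtColor(np.array(get_image(n)),cv2.COLOR_RGB2BGR)
    if f: cv2.imwrite("pics/"+f,im)
    return im
E
python3 - <<'E'
from h import *
for n in("top","side"):
    grab(n,n+"0.png"); K,R,t=cam(n); print(n,K[0,0],-R.T@t,R[2])
s=monitor.read_state(); print(s)
E
```

```text
top 488.9159029878595 [0.45463238 0.01814582 1.30189281] [ 0.10616448  0.00214766 -0.99434626]
side 604.5433078867669 [-0.05273419 -0.60369533  0.95660161] [ 0.52844147  0.50713831 -0.68085266]
{'time': 0.1, 'qpos': array([-1.18760271,  0.33278403, -0.06468792,  1.4608684 ,  0.02164424,
        1.34989723, -0.0884835 ]), 'joint_vel': array([-0.00056229, -0.00074399, -0.00023971, -0.00203809,  0.00097388,
        0.00136831, -0.00085782]), 'joint_torque': array([ 1.38890427e-03, -6.26744127e+01,  4.92264878e-02, -3.92428708e+01,
        1.64085900e-02,  7.17347677e-03, -1.91230123e-05]), 'position': array([0.24661048, 0.5739322 , 0.23860558]), 'orientation': array([[-9.18802951e-01,  3.94716326e-01, -3.99555745e-04],
       [ 3.94716515e-01,  9.18802179e-01, -1.19573399e-03],
       [-1.04863039e-04, -1.25635517e-03, -9.99999205e-01]]), 'contact_force': array([-0.39221203,  0.1547932 ,  0.32755858]), 'wrist_torque': array([ 0.04333022, -0.01817175, -0.01622685]), 'gripper_force': 0.0, 'gripper_width': 0.9986286158201454}
```

View pics/top0.png

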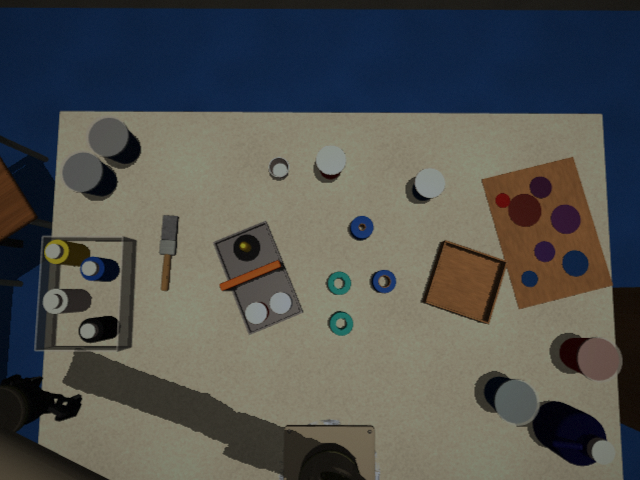

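View pics/side0.png

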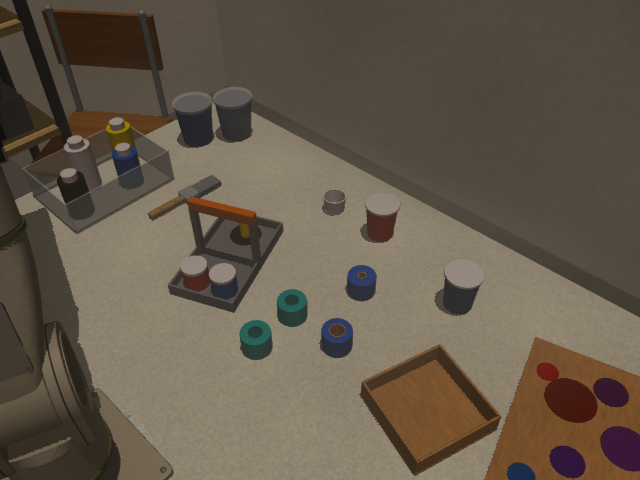

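Top view: blue rolls are at (361,227) and (384,281). The turquoise decoys are at (339,283) and (341,323). The blue roll at (384,281) looks wider-cored (side view 337,332), against (361,227) (side view 362,278). The caddy handle runs from (221,286) to (283,266), the spindle is at about (246,246), and the box is at (463,282). I'll check the choice with a crop and measure.

```bash
cat > m.py <<'E'
from h import *
def blobs(im,lo,hi,amin=60):
    m=cv2.inRange(cv2.cvtColor(im,cv2.COLOR_BGR2HSV),np.array(lo),np.array(hi))
    cs,_=cv2.findContours(m,cv2.RETR_EXTERNAL,cv2.CHAIN_APPROX_NONE)
    return [c for c in cs if cv2.contourArea(c)>amin],m
E
python3 - <<'E'
from m import *
t=cv2.imread("pics/top0.png"); s=cv2.imread("pics/side0.png")
a=cv2.resize(t[200:350,200:420],None,fx=3.6,fy=3.6,interpolation=cv2.INTER_CUBIC)
b=cv2.resize(s[240:370,220:400],None,fx=3,fy=3,interpolation=cv2.INTER_CUBIC)
cv2.imwrite("pics/c_top.png",a); cv2.imwrite("pics/c_side.png",b)
# blue in work region
cs,m=blobs(t,[108,120,50],[122,255,255])
for c in cs:
    (x,y),r=cv2.minEnclosingCircle(c)
    if 150<x<480 and 120<y<340:
        print("blue",x,y,r,ray("top",(x,y),.048),r*1.25/488*1000)
cs,m=blobs(t,[5,150,120],[16,255,255])
for c in cs:
    r=cv2.minAreaRect(c); 
    if 200<r[0][0]<300: 
        bx=cv2.boxPoints(r); print("orange",r,cv2.contourArea(c)); print(np.array([ray("top",p,.16) for p in bx]).round(4), ray("top",r[0],.16))
for p in [(246,246)]: print("spindle~",ray("top",p,.068))
for n,p in dict(boxTL=(445,241),boxTR=(505,262),boxBR=(489,323),boxBL=(422,303)).items(): print(n,ray("top",p,.045).round(4))
for n,p in dict(a=(214,242),b=(267,222),c=(302,312),d=(249,333)).items(): print(n,ray("top",p,.028).round(4))
E
```

```text
blue 383.8333435058594 280.8333435058594 11.433479309082031 [ 0.48272641 -0.13804717  0.048     ] 29.286576099083074
blue 361.5548400878906 226.81289672851562 11.222519874572754 [ 0.62161948 -0.08148849  0.048     ] 28.746208695114635
blue 319.5 147.5 348.2277526855469 [0.83150228 0.02862983 0.048     ] 891.9768255265033
orange ((249.39224243164062, 275.0185852050781), (6.025458335876465, 63.14868927001953), 67.69379425048828) 319.5
[[0.4701 0.2593 0.16  ]
 [0.5267 0.1242 0.16  ]
 [0.5137 0.1187 0.16  ]
 [0.4572 0.2536 0.16  ]] [0.49186683 0.189146   0.16      ]
spindle~ [0.56821508 0.21311875 0.068     ]
boxTL [ 0.5863 -0.2972  0.045 ]
boxTR [ 0.5329 -0.4503  0.045 ]
boxBR [ 0.3777 -0.4044  0.045 ]
boxBL [ 0.4271 -0.2353  0.045 ]
a [0.5819 0.3035 0.028 ]
b [0.6356 0.1656 0.028 ]
c [0.4018 0.0711 0.028 ]
d [0.3476 0.2067 0.028 ]
```

View pics/c_top.png

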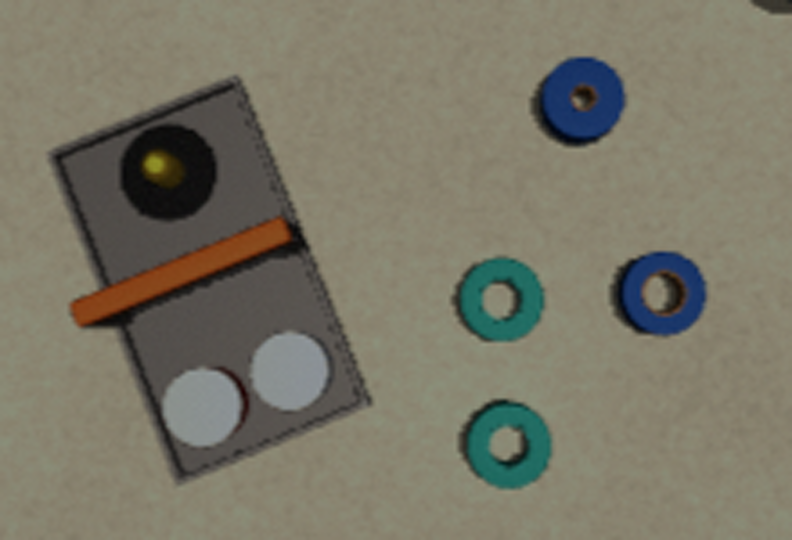

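View pics/c_side.png

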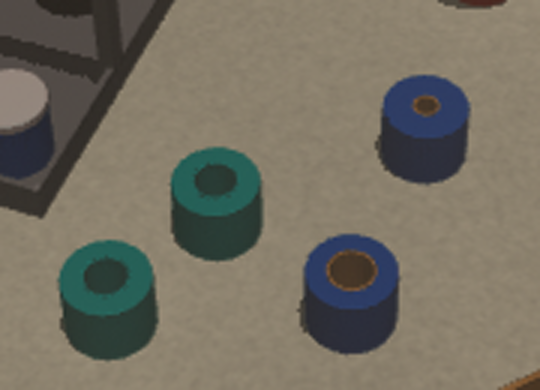

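The crops confirm it: the roll at top (384,281) has the wide bore (side view about 337,330). The one at (361,227) has the narrow bore (side view 362,275). I'll cross-check positions from both views.

```bash
cat >> h.py <<'E'
def goto(p,yaw,tag=""):
    """tool-down pose with tool y at world angle yaw(deg): print shift mm and rotvec in the present tool frame"""
    from scipy.spatial.transform import Rotation as Ro
    s=monitor.read_state(); R=np.array(s["orientation"]); a=np.radians(yaw)
    y=np.array([np.cos(a),np.sin(a),0]); z=np.array([0,0,-1.]); x=np.cross(y,z)
    D=R.T@np.column_stack([x,y,z])
    print(tag,(R.T@(np.array(p)-s["position"])*1000).round(1),Ro.from_matrix(D).as_rotvec().round(3))
E
python3 - <<'E'
from m import *
t=cv2.imread("pics/top0.png"); s=cv2.imread("pics/side0.png")
for nm,pt,ps in [("wide",(384.2,281.2),(337.3,330)),("narrow",(361.9,227),(362,275))]:
    print(nm,ray("top",pt,.048).round(4),ray("side",ps,.048).round(4))
for n,im,b in(("top",t,(200,220,300,280)),("side",s,(230,200,262,250))):
    cs,_=blobs(im,[20,120,60],[35,255,255],5)
    for c in cs:
        x,y,w,h=cv2.boundingRect(c)
        if b[0]<x<b[2] and b[1]<y<b[3]:
            print(n,x,y,w,h,"proj tip guess",proj(n,(.5703,.2207,.068)).round(1),"foot",proj(n,(.5703,.2207,.006)).round(1))
hc=np.array([.4918,.189]);u=np.array([np.sin(.394),-np.cos(.394)])*.075
for k in(1,-1): print("handle end side",proj("side",[*(hc+k*u),.16]).round(1))
im=t.copy();
cs,_=blobs(s,[3,150,90],[16,255,255]);
for c in cs:
    r=cv2.minAreaRect(c)
    if 180<r[0][0]<270: print(r, "proj bar mid", proj("side",[*hc,.147]))
goto([.622,-.0815,.1],-7.5,"narrow above")
E
```

```text
wide [ 0.4818 -0.139   0.048 ] [ 0.4857 -0.1401  0.048 ]
narrow [ 0.6211 -0.0824  0.048 ] [ 0.6258 -0.0833  0.048 ]
top 240 242 8 8 proj tip guess [243.  245.2] foot [246.8 247.4]
side 239 223 11 15 proj tip guess [242. 215.] foot [244.6 235.2]
handle end side [252.7 214.9]
handle end side [187.  198.7]
((220.99607849121094, 206.5163116455078), (67.67703247070312, 6.301774024963379), 13.5704345703125) proj bar mid [220.08181371 211.46095725]
narrow above [-603.6 -453.9  139.2] [-1.000e-03  1.000e-03  1.296e+00]
```

Emit:
{"fn": "move_arm", "kwargs": {
  "deltas": [
    [[-604,-454,0],[0,0,1.296],1],
    [[-604,-454,0],[0,0,1.296],1],
    [[-604,-454,0],[0,0,1.296],1],
    [[-604,-454,0],[0,0,1.296],1],
    [[-604,-454,0],[0,0,1.296],1],
    [[-604,-454,0],[0,0,1.296],1],
    [[-604,-454,0],[0,0,1.296],1],
    [[-604,-454,0],[0,0,1.296],1],
    [[-604,-454,0],[0,0,1.296],1],
    [[-604,-454,0],[0,0,1.296],1],
    [[-604,-454,70],[0,0,1.296],1],
    [[-604,-454,139],[0,0,1.296],1]
  ]
}}

```text
time: 1.6
position: [0.6044, -0.0495, 0.1587]
orientation: [[0.133, 0.991, 0.004], [0.991, -0.133, -0.001], [-0.0, 0.004, -1.0]]
contact_force: [0.3, 1.8, -1.1]
gripper_width: 1.003
gripper_force: 0.0
```

Emit:
{"fn": "move_arm", "kwargs": {
  "deltas": [
    [[0,0,0],[0,0,0],1],
    [[0,0,0],[0,0,0],1],
    [[0,0,0],[0,0,0],1]
  ]
}}

```text
time: 1.98
position: [0.6032, -0.0451, 0.1599]
orientation: [[0.129, 0.992, 0.002], [0.992, -0.129, 0.001], [0.001, 0.002, -1.0]]
contact_force: [-0.2, 0.0, 0.2]
gripper_width: 1.002
gripper_force: 0.0
```

```bash
python3 -c "
from h import *
goto([.623,-.083,.1],-7.5);goto([.623,-.083,.021],-7.5)"
```

```text
[-35.1  24.4  59.9] [ 0.002 -0.001  0.002]
 [-35.2  24.2 138.9] [ 0.002 -0.001  0.002]
```

Emit:
{"fn": "move_arm", "kwargs": {
  "deltas": [
    [[-35,24,40],[0,0,0],1],
    [[-35,24,60],[0,0,0],1],
    [[-35,24,80],[0,0,0],1],
    [[-35,24,80],[0,0,0],1],
    [[-35,24,80],[0,0,0],1]
  ]
}}

```text
time: 2.6
position: [0.6224, -0.0835, 0.0794]
orientation: [[0.129, 0.992, 0.001], [0.992, -0.129, 0.001], [0.001, 0.001, -1.0]]
contact_force: [0.0, -0.2, 0.8]
gripper_width: 1.001
gripper_force: 0.0
```

```bash
python3 -c "
from h import *
goto([.623,-.083,.021],-7.5)
a=grab('top'); b=grab('side')
cv2.imwrite('pics/n1.png',np.hstack([cv2.resize(a[180:280,310:430],(400,333)),cv2.resize(b[200:320,300:420],(400,333))]))"
```

```text
[ 0.5  0.5 58.4] [ 0.001 -0.001  0.001]
```

View pics/n1.png

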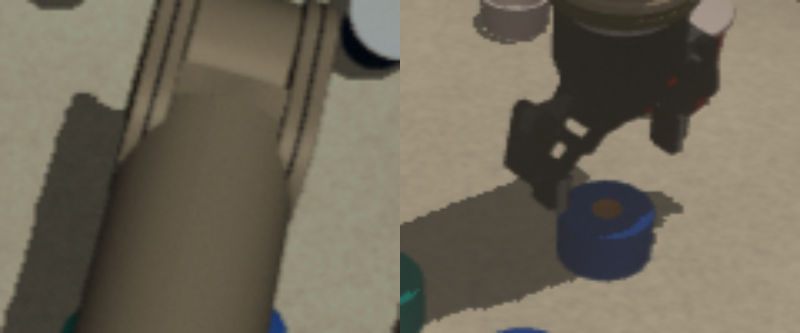

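In the side crop the fingers straddle the narrow roll: near tip at (545,190), far tip at (670,140), roll bore at (607,209). Next I descend and grip.

Emit:
{"fn": "move_arm", "kwargs": {
  "deltas": [
    [[0,0,25],[0,0,0],1],
    [[0,0,45],[0,0,0],1],
    [[0,0,58],[0,0,0],1],
    [[0,0,58],[0,0,0],1],
    [[0,0,58],[0,0,0],0.4],
    [[0,0,58],[0,0,0],0.4],
    [[0,0,58],[0,0,0],0.4],
    [[0,0,58],[0,0,0],0.4],
    [[0,0,58],[0,0,0],0.4]
  ],
  "force": 30
}}

```text
time: 3.82
position: [0.6226, -0.0845, 0.0214]
orientation: [[0.131, 0.991, 0.002], [0.991, -0.131, 0.0], [0.0, 0.002, -1.0]]
contact_force: [-0.5, -1.0, 6.1]
gripper_width: 0.685
gripper_force: 32.9
```

```bash
python3 -c "
from h import *
goto([.481,-.347,.12],-33);goto([.481,-.347,.12],-7.5)"
```

```text
[-278.7 -105.9  -98.9] [ 0.002 -0.001  0.445]
 [-278.7 -105.9  -98.9] [ 0.002 -0.    -0.   ]
```

Emit:
{"fn": "move_arm", "kwargs": {
  "deltas": [
    [[0,0,-50],[0,0,0],0.4],
    [[0,0,-99],[0,0,0],0.4],
    [[-50,-20,-99],[0,0,0.1],0.4],
    [[-100,-40,-99],[0,0,0.2],0.4],
    [[-150,-60,-99],[0,0,0.2],0.4],
    [[-200,-80,-99],[0,0,0.2],0.4],
    [[-245,-96,-99],[0,0,0.2],0.4],
    [[-279,-106,-99],[0,0,0.2],0.4],
    [[-279,-106,-99],[0,0,0.2],0.4],
    [[-279,-106,-99],[0,0,0.2],0.4]
  ]
}}

```text
time: 5.08
position: [0.4806, -0.3464, 0.1192]
orientation: [[0.325, 0.946, 0.0], [0.946, -0.325, 0.001], [0.001, -0.0, -1.0]]
contact_force: [-0.1, -0.0, -1.5]
gripper_width: 0.68
gripper_force: 33.3
```

```bash
python3 -c "
from h import *
goto([.481,-.347,.03],-19)"
```

```text
[-0.5  0.6 89.2] [-0.    -0.001  0.001]
```

Emit:
{"fn": "move_arm", "kwargs": {
  "deltas": [
    [[0,0,40],[0,0,0],0.4],
    [[0,0,70],[0,0,0],0.4],
    [[0,0,89],[0,0,0],0.4],
    [[0,0,89],[0,0,0],0.4],
    [[0,0,89],[0,0,0],1],
    [[0,0,89],[0,0,0],1],
    [[0,0,89],[0,0,0],1],
    [[0,0,89],[0,0,0],1],
    [[0,0,40],[0,0,0],1],
    [[0,0,-10],[0,0,0],1],
    [[0,0,-10],[0,0,0],1]
  ]
}}

```text
time: 6.45
position: [0.482, -0.3487, 0.1333]
orientation: [[0.325, 0.946, 0.006], [0.946, -0.325, -0.003], [-0.001, 0.007, -1.0]]
contact_force: [-0.8, 0.4, 0.3]
gripper_width: 0.999
gripper_force: 0.0
```

```bash
python3 -c "
from h import *
goto([.4835,-.1395,.13],-19);goto([.4835,-.1395,.13],-30)"
```

```text
[198.3 -66.6   2.7] [0.007 0.001 0.   ]
 [198.3 -66.6   2.7] [ 0.007 -0.     0.192]
```

Emit:
{"fn": "move_arm", "kwargs": {
  "deltas": [
    [[50,-17,0],[0,0,0.2],1],
    [[100,-33,0],[0,0,0.4],1],
    [[150,-50,0],[0,0,0.6],1],
    [[198,-67,3],[0,0,0.75],1],
    [[198,-67,3],[0,0,0.845],1],
    [[198,-67,3],[0,0,0.845],1],
    [[198,-67,3],[0,0,0.845],1],
    [[198,-67,3],[0,0,0.845],1]
  ]
}}

```text
time: 7.45
position: [0.4811, -0.1392, 0.1262]
orientation: [[0.923, 0.385, -0.0], [0.385, -0.923, -0.0], [-0.0, 0.0, -1.0]]
contact_force: [0.9, -0.8, -0.8]
gripper_width: 0.996
gripper_force: 0.0
```

```bash
python3 -c "
from h import *
goto([.4835,-.1395,.022],-67.4)
a=grab('top'); b=grab('side')
cv2.imwrite('pics/n2.png',np.hstack([cv2.resize(a[210:350,380:520],(400,400)),cv2.resize(b[250:450,290:490],(400,400))]))"
```

```text
[  2.2   1.2 104.2] [0.    0.    0.001]
```

View pics/n2.png

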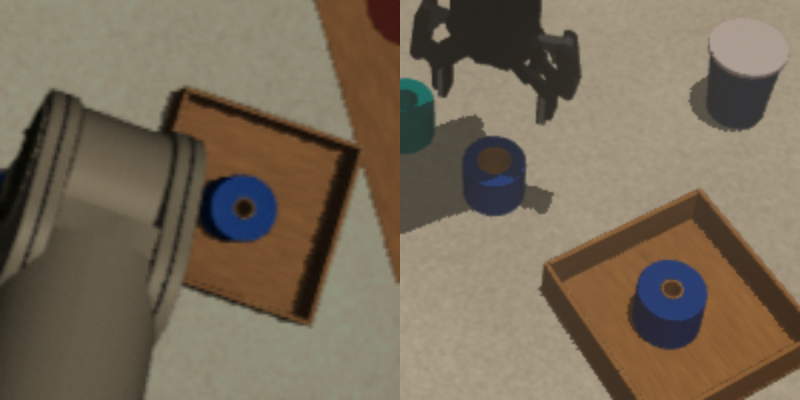

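The narrow roll stands near the middle of the box (top crop (243,208), box centre about (247,207)). The wide roll is between the fingers at side crop (494,160). Now I grip it.

Emit:
{"fn": "move_arm", "kwargs": {
  "deltas": [
    [[2,1,50],[0,0,0],1],
    [[2,1,80],[0,0,0],1],
    [[2,1,104],[0,0,0],1],
    [[2,1,104],[0,0,0],1],
    [[2,1,104],[0,0,0],0.4],
    [[2,1,104],[0,0,0],0.4],
    [[2,1,104],[0,0,0],0.4],
    [[2,1,104],[0,0,0],0.4],
    [[2,1,104],[0,0,0],0.4],
    [[2,1,60],[0,0,0],0.4],
    [[2,1,0],[0,0,0],0.4],
    [[2,1,0],[0,0,0],0.4]
  ],
  "force": 30
}}

```text
time: 9.05
position: [0.4862, -0.1389, 0.131]
orientation: [[0.923, 0.384, 0.008], [0.384, -0.923, 0.001], [0.008, 0.002, -1.0]]
contact_force: [0.2, -0.3, -1.1]
gripper_width: 0.687
gripper_force: 33.8
```

```bash
python3 -c "
from h import *
goto([.5703,.2207,.2],-67.4)"
```

```text
[ 216.5 -299.5  -67.9] [ 0.002 -0.008  0.   ]
```

Emit:
{"fn": "move_arm", "kwargs": {
  "deltas": [
    [[20,0,-40],[0,0,0],0.4],
    [[60,-50,-68],[0,0,0],0.4],
    [[100,-90,-68],[0,0,0],0.4],
    [[130,-140,-68],[0,0,0],0.4],
    [[160,-190,-68],[0,0,0],0.4],
    [[190,-240,-68],[0,0,0],0.4],
    [[210,-280,-68],[0,0,0],0.4],
    [[216,-300,-68],[0,0,0],0.4],
    [[216,-300,-68],[0,0,0],0.4],
    [[216,-300,-68],[0,0,0],0.4],
    [[216,-300,-68],[0,0,0],0.4]
  ]
}}

```text
time: 10.42
position: [0.5678, 0.2198, 0.1946]
orientation: [[0.924, 0.382, 0.0], [0.382, -0.924, -0.0], [0.0, 0.0, -1.0]]
contact_force: [-0.3, 0.6, -1.4]
gripper_width: 0.685
gripper_force: 33.8
```

```bash
python3 -c "
from h import *
goto([.5703,.2207,.118],-67.4)"
```

```text
[ 2.6  0.1 76.6] [ 0.    -0.    -0.002]
```

Emit:
{"fn": "move_arm", "kwargs": {
  "deltas": [
    [[3,0,35],[0,0,0],0.4],
    [[3,0,65],[0,0,0],0.4],
    [[3,0,86],[0,0,0],0.4],
    [[3,0,86],[0,0,0],0.4],
    [[3,0,86],[0,0,0],0.4]
  ]
}}

```text
time: 11.05
position: [0.5709, 0.2225, 0.1095]
orientation: [[0.923, 0.384, 0.001], [0.384, -0.923, 0.001], [0.001, -0.0, -1.0]]
contact_force: [0.1, 0.8, -1.3]
gripper_width: 0.686
gripper_force: 33.7
```

```bash
python3 -c "
from h import *
goto([.5703,.2207,.1],-67.4)
p=monitor.read_state()['position']
b=grab('side'); a=grab('top')
print('roll top centre in side',proj('side',[p[0],p[1],p[2]+.026]),'tip',proj('side',[.5703,.2207,.068]),proj('side',[.5703,.2207,.006]))
cv2.imwrite('pics/n3.png',np.hstack([cv2.resize(b[150:270,190:310],(400,400),interpolation=cv2.INTER_CUBIC),cv2.resize(a[190:310,190:310],(400,400))]))"
```

```text
[-1.2  1.4  9.5] [-0.    -0.001 -0.001]
roll top centre in side [238.75176    190.99731535] tip [242.03193648 214.99316649] [244.56568076 235.23468554]
```

View pics/n3.png

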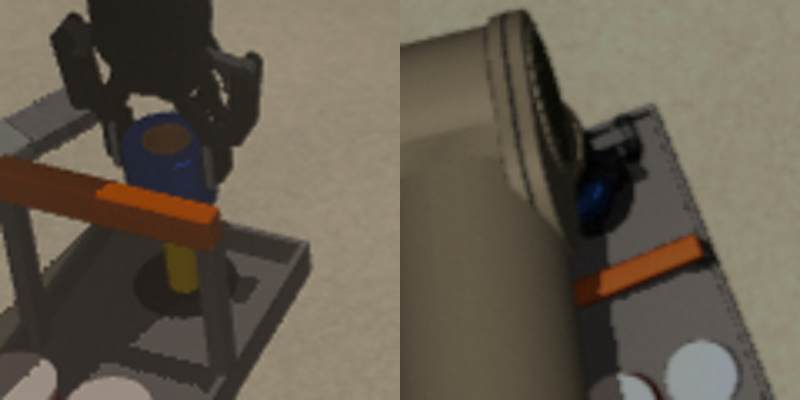

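The spindle (side crop x≈181) is nearly in line with the roll's bore (167,139) once perspective is allowed for, to within about 1 mm. I'll descend gently.

Emit:
{"fn": "move_arm", "kwargs": {
  "deltas": [
    [[-1,0,10],[0,0,0],0.4],
    [[-1,0,18],[0,0,0],0.4],
    [[-1,0,24],[0,0,0],0.4],
    [[-1,0,30],[0,0,0],0.4],
    [[-1,0,36],[0,0,0],0.4],
    [[-1,0,40],[0,0,0],0.4],
    [[-1,0,40],[0,0,0],0.4]
  ]
}}

```text
time: 12.02
position: [0.5694, 0.2225, 0.0681]
orientation: [[0.923, 0.385, 0.0], [0.385, -0.923, -0.0], [0.0, 0.0, -1.0]]
contact_force: [1.8, 0.5, -2.2]
gripper_width: 0.69
gripper_force: 33.6
```

Emit:
{"fn": "move_arm", "kwargs": {
  "deltas": [
    [[1,0,8],[0,0,0],0.4],
    [[1,0,16],[0,0,0],0.4],
    [[1,0,24],[0,0,0],0.4],
    [[1,0,31],[0,0,0],0.4],
    [[1,0,37],[0,0,0],0.4],
    [[1,0,39],[0,0,0],0.4],
    [[1,0,39],[0,0,0],0.4]
  ]
}}

```text
time: 12.9
position: [0.57, 0.2228, 0.0298]
orientation: [[0.923, 0.385, -0.001], [0.385, -0.923, 0.0], [-0.001, -0.001, -1.0]]
contact_force: [-5.1, -1.7, 6.8]
gripper_width: 0.69
gripper_force: 34.4
```

Emit:
{"fn": "move_arm", "kwargs": {
  "deltas": [
    [[0,0,0],[0,0,0],0.9],
    [[0,0,0],[0,0,0],0.9],
    [[0,0,0],[0,0,0],0.9],
    [[0,0,0],[0,0,0],0.9],
    [[0,0,-20],[0,0,0],0.9],
    [[0,0,-60],[0,0,0],0.9],
    [[0,0,-110],[0,0,0],0.9],
    [[0,0,-170],[0,0,0],0.9],
    [[0,0,-190],[0,0,0],0.9],
    [[-30,30,-190],[0,0,0],0.9],
    [[-80,80,-190],[0,0,0],0.9],
    [[-80,80,-190],[0,0,0],0.9]
  ]
}}

```text
time: 14.4
position: [0.5265, 0.1135, 0.221]
orientation: [[0.925, 0.379, 0.001], [0.379, -0.925, 0.001], [0.001, -0.001, -1.0]]
contact_force: [0.2, 0.0, -0.3]
gripper_width: 0.897
gripper_force: 0.0
```

```bash
python3 -c "
from m import *
b=grab('side'); a=grab('top')
goto([.4918,.188,.22],-157.4);goto([.4918,.188,.22],22.6)
print(proj('side',[.5703,.2207,.054]))
cv2.imwrite('pics/n4.png',np.hstack([cv2.resize(b[150:310,150:310],(400,400),interpolation=cv2.INTER_CUBIC),cv2.resize(a[190:350,190:350],(400,400))]))"
```

```text
[ -5.6 -78.9   0.9] [-3.000e-03 -1.000e-03  1.569e+00]
 [ -5.6 -78.9   0.9] [ 1.000e-03 -3.000e-03 -1.573e+00]
[242.617802   219.67351574]
```

View pics/n4.png

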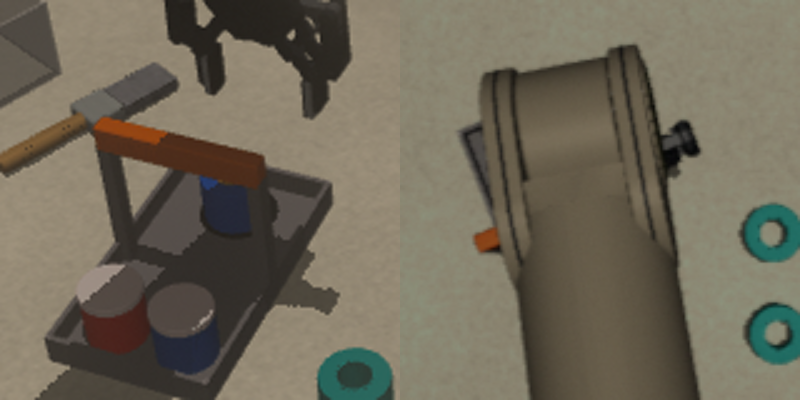

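Emit:
{"fn": "move_arm", "kwargs": {
  "deltas": [
    [[-6,-79,0],[0,0,-0.18],0.9],
    [[-6,-79,0],[0,0,-0.36],0.9],
    [[-6,-79,0],[0,0,-0.54],0.9],
    [[-6,-79,0],[0,0,-0.72],0.9],
    [[-6,-79,0],[0,0,-0.9],0.9],
    [[-6,-79,0],[0,0,-1.08],0.9],
    [[-6,-79,0],[0,0,-1.26],0.9],
    [[-6,-79,0],[0,0,-1.44],0.9],
    [[-6,-79,0],[0,0,-1.573],0.9],
    [[-6,-79,0],[0,0,-1.573],0.9],
    [[-6,-79,0],[0,0,-1.573],0.9],
    [[-6,-79,0],[0,0,-1.573],0.9]
  ]
}}

```text
time: 16.0
position: [0.4912, 0.1892, 0.2194]
orientation: [[-0.385, 0.923, 0.0], [0.923, 0.385, 0.0], [0.0, 0.0, -1.0]]
contact_force: [-0.7, -0.1, 0.3]
gripper_width: 0.901
gripper_force: 0.0
```

```bash
python3 -c "
from m import *
b=grab('side','s5.png')
goto([.4918,.188,.136],22.6)
cs,m=blobs(b,[105,80,25],[125,255,255],20)
for c in cs:
    x,y,w,h=cv2.boundingRect(c)
    if 220<x<260 and 200<y<260: print('roll blue',x,y,w,h)
for z in (.006,.012,.018):
    r=np.array([proj('side',[.5703+.03*np.cos(q),.2212+.03*np.sin(q),z]) for q in np.linspace(0,6.28,60)]); print(z,r.min(0),r.max(0))
cs,_=blobs(b,[3,120,50],[16,255,255])
for c in cs:
    r=cv2.minAreaRect(c)
    if 180<r[0][0]<270: print(r)
print([proj('side',[.4918,.188,z]) for z in (.147,.16)])
cv2.imwrite('pics/n5.png',cv2.resize(b[140:300,150:310],(600,600),interpolation=cv2.INTER_CUBIC))"
```

```text
[-1.2  0.1 83.4] [ 0.    -0.     0.001]
roll blue 236 224 13 19
0.006 [231.3688062  226.39144817] [257.44467408 244.14560594]
0.012 [231.09111473 224.49070153] [257.24425401 242.23691307]
0.018 [230.81178413 222.57893002] [257.0426541  240.31679326]
((197.05885314941406, 281.2353210449219), (18.91777801513672, 25.223703384399414), 75.96376037597656)
((220.94119262695312, 210.73532104492188), (70.57786560058594, 14.55213737487793), 14.03624439239502)
[array([220.39808778, 211.67609624]), array([219.64107096, 206.84665249])]
```

View pics/n5.png

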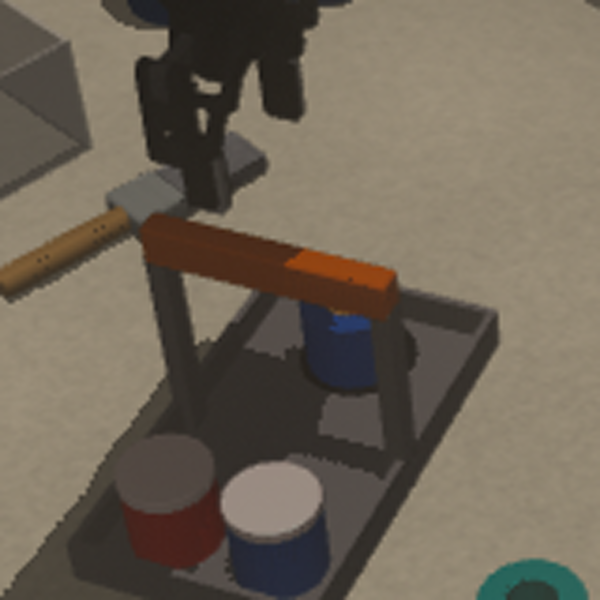

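The roll sits on the foot disc: its lower edge is at about row 243.5, and row 244 is expected when seated. The gripper is squarely over the handle. Now I descend and grip it.

Emit:
{"fn": "move_arm", "kwargs": {
  "deltas": [
    [[-1,0,30],[0,0,0],0.9],
    [[-1,0,55],[0,0,0],0.9],
    [[-1,0,75],[0,0,0],0.9],
    [[-1,0,84],[0,0,0],0.9],
    [[-1,0,84],[0,0,0],0.9],
    [[-1,0,84],[0,0,0],0.6],
    [[-1,0,84],[0,0,0],0.4],
    [[-1,0,84],[0,0,0],0.3],
    [[-1,0,84],[0,0,0],0.2],
    [[-1,0,84],[0,0,0],0],
    [[-1,0,84],[0,0,0],0],
    [[-1,0,84],[0,0,0],0]
  ],
  "force": 80
}}

```text
time: 17.55
position: [0.4922, 0.1882, 0.1361]
orientation: [[-0.387, 0.922, 0.001], [0.922, 0.387, 0.001], [0.0, 0.002, -1.0]]
contact_force: [-0.0, 0.4, 5.6]
gripper_width: 0.199
gripper_force: 78.3
```

Emit:
{"fn": "move_arm", "kwargs": {
  "deltas": [
    [[0,0,0],[0,0,0],0],
    [[0,0,0],[0,0,0],0],
    [[0,0,0],[0,0,0],0],
    [[0,0,0],[0,0,0],0]
  ]
}}

```text
time: 18.05
position: [0.4922, 0.1883, 0.1361]
orientation: [[-0.387, 0.922, 0.001], [0.922, 0.387, 0.001], [0.0, 0.002, -1.0]]
contact_force: [0.7, -0.2, 5.0]
gripper_width: 0.198
gripper_force: 78.3
```

Gripped at about 17 mm opening. I'll lift slowly by 125 mm.

Emit:
{"fn": "move_arm", "kwargs": {
  "deltas": [
    [[0,0,-3],[0,0,0],0],
    [[0,0,-8],[0,0,0],0],
    [[0,0,-16],[0,0,0],0],
    [[0,0,-28],[0,0,0],0],
    [[0,0,-42],[0,0,0],0],
    [[0,0,-57],[0,0,0],0],
    [[0,0,-72],[0,0,0],0],
    [[0,0,-87],[0,0,0],0],
    [[0,0,-102],[0,0,0],0],
    [[0,0,-114],[0,0,0],0],
    [[0,0,-121],[0,0,0],0],
    [[0,0,-125],[0,0,0],0]
  ]
}}

```text
time: 19.55
position: [0.4916, 0.1879, 0.2606]
orientation: [[-0.387, 0.922, -0.0], [0.922, 0.387, 0.0], [0.0, -0.0, -1.0]]
contact_force: [0.2, -0.9, -6.2]
gripper_width: 0.198
gripper_force: 78.3
```

Emit:
{"fn": "move_arm", "kwargs": {
  "deltas": [
    [[0,0,0],[0,0,0],0],
    [[0,0,0],[0,0,0],0],
    [[0,0,0],[0,0,0],0],
    [[0,0,0],[0,0,0],0],
    [[0,0,0],[0,0,0],0],
    [[0,0,0],[0,0,0],0],
    [[0,0,0],[0,0,0],0],
    [[0,0,0],[0,0,0],0]
  ]
}}

```text
time: 20.55
position: [0.4916, 0.1879, 0.2603]
orientation: [[-0.387, 0.922, 0.0], [0.922, 0.387, 0.0], [0.0, 0.0, -1.0]]
contact_force: [-0.1, -0.1, -6.0]
gripper_width: 0.204
gripper_force: 78.3
```

```bash
python3 -c "
from m import *
b=grab('side','s6.png')
print(monitor.read_state()['wrist_torque'],monitor.read_state()['joint_vel'].round(3))
cv2.imwrite('pics/n6.png',cv2.resize(b[40:280,100:340],(600,600),interpolation=cv2.INTER_CUBIC))"
```

```text
[-0.05767091  0.02973889  0.05163583] [-0.     0.     0.    -0.     0.001  0.001  0.003]
```

View pics/n6.png

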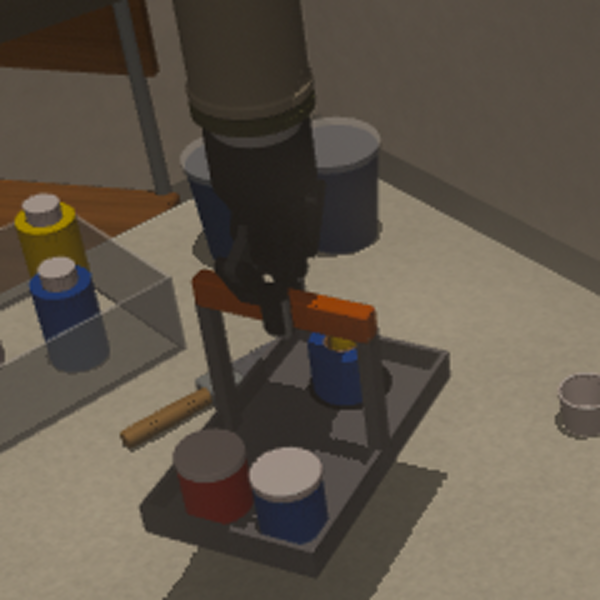

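The caddy hangs in the air with the roll seated and the yellow spindle tip showing above the bore at (342,342). I'll do a quick numeric level check before handing in.

```bash
python3 -c "
from h import *
c=np.array([.4916,.188]);u=np.array([np.cos(.394),np.sin(.394)]);v=np.array([-u[1],u[0]])
for a,b,z,o in((-.13,-.075,0,(317,577)),(-.13,.075,.028,(143,507)),(.13,-.075,.028,(449,352))):
    print(proj('side',[*(c+a*u+b*v),z+.1242]).round(1),(np.array(o)/2.5+[100,40]).round(1))"
```

```text
[225.6 271.8] [226.8 270.8]
[154.4 242.5] [157.2 242.8]
[278.7 180.6] [279.6 180.8]
```

Observed corners match a level caddy within 1–3 px.

```bash
python3 -c "
from h import *
print(job.hand_in())"
```

```text
the job is handed in; nothing more can be done
None
```

The wide-cored roll is down on the spindle, the narrow roll is in the box, and I handed the job in at about 20.6 s with the caddy held level about 12 cm above the table; the hand-in returned no verdict.

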